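Put the paste scraper away in its storage block and bolt it in

TASK

The washed paste scraper is standing in the white drip cradle: pick it up by its orange loop handle and slide its blade down into the slot of the green storage block until it is fully home, keeping hold of it until it sits there. Then lock it in by pushing the red-knobbed bolt all the way across, through the handle loop. Leave the other things on the bench where they are.

Things in the scene. Friction and masses are not known exactly. Their poses are not given: they have to be found in the camera images.
- scraper: Loose scraper, 0.15 kg, blade down. Origin: middle of the blade's lower edge; x along the blade's width, y its thickness, z up. Steel blade 60 x 4 mm, edge thinned to 56 x 2.5. Orange crossbar 84 x 18 mm at z 45-55 mm, over it a loop handle: end posts, and a top bar 84 x 12 mm at z 90-104 with a black rubber strip. Loop opening 64 mm wide, z 55-90. Same after a half turn about z.
- scraper_grip (a point): Middle of the scraper's handle bar (97 mm above the blade's edge), to be gripped from above across its 12 mm thickness (the scraper's y).
- cradle: White plastic drip cradle, fixed, 120 (x) by 66 (y) by 64 mm. Origin: centre of its underside. A shallow tray with two posts at x = +/-40 mm; the scraper's crossbar rests on the posts 56 mm above the bench, its blade hanging between them along the cradle's x. Lips 8 mm high round the post tops hold the crossbar: lift straight up.
- block: Green storage block, fixed, 110 (x) by 140 (y) by 60 mm high, on a dark base plate 128 by 156 by 8 mm. Origin: centre of its underside. The blade slot is in its top at y = +35 mm, along x; the bolt slides on its top between two dark rails on the -y part.
- slot_mouth (a point): Centre of the slot's mouth, level with the block's top (60 mm above the bench); axes as the block's. Slot about 64 (x) by 6 (y) mm, 50 mm deep, with a small bevel at the mouth. Fully home, the crossbar rests on the block's top and the blade's lower edge is 45 mm below this point.
- bolt (a joint): Travel of the bolt along the block's +y, m: 0 to 0.008 at the start (open), 0.046 fully across (stop). Its 10 mm steel rod runs 77 mm above the bench, its tip 24 mm short of the slot's middle at 0 and 22 mm past it when closed; it passes through the loop just over the crossbar, so the scraper must be home first. Stays where left; about 2 N moves it.
- bolt_knob (a point): On the bolt's upright red knob, 104 mm above the bench. The knob is 14 mm across (16 mm at the head), from 85 to 112 mm above the bench, on a grey carriage 27 (x) by 20 (y) mm; push it, or pinch it across the block's x. At full travel it is 32 mm from the slot's middle.
- mix_cup: Bystander: small beige mixing cup, 68 mm across, 50 mm high, loose. Origin: centre of its underside.
- purge_jar: Bystander: white jar with a blue lid, 62 mm across, 62 mm high, loose. Origin: centre of its underside.
- resin_barrel: Bystander: clear syringe barrel with orange tip cap, 34 by 132 by 25 mm, lying loose along its y. Origin: centre of its underside.
- housing_1: Bystander: black moulded housing with a green board, 118 by 58 by 22 mm, loose. Origin: centre of its underside.
Not all that is in view belongs to the job. There is more than one size of the block; the job needs the larger. Of the things shaped like the scraper, the orange one is meant.

How it is judged:
By the outcome, as a careful person would: the job done as asked, in the order asked, and still so for the second after the job is handed in, with the robot touching nothing.
It also fails if it takes over 53 s, if anything falls off the work surface, if the arm or the gripper's body presses on something with over 40 N, if the wrist force passes 120 N, or if a joint passes its speed limit or range.

ROBOT

A 7-joint arm with a two-finger parallel gripper is mounted at the origin on a cart in front of the work surface, level with it; the furniture and walls round the work are solid. World frame = base frame: x ahead of the robot, y to its left, z up, the work surface at z = 0. Lengths are in mm, angles in rad, forces in N, time in s.
With the tool pointing down it reaches from about 400 to 875 mm from the base axis. Payload 4.4 kg.
Tool frame: the origin (TCP) lies at the very end of the fingers, on their centre line; the grasp point (between the pads) lies ctrl.grip_depth behind it (ctrl.grip_depth is the distance from the TCP to the grasp point, in mm); y points along the fingers, x is the direction in which the jaws open and shut, and the axes are right-handed (so a half turn about y gives the same grasp; the last joint's range is limited). The gripper opens to 85 mm and grips with 20 to 120 N. Pads are 22 mm wide; open, the fingers measure 114 mm over their backs; the gripper's body (76 mm by 85 mm) begins 54 mm behind the grasp point. The pads swing forward as they close: fully open they stand 13 mm farther back than shut.
Start: joints at [1.081, 0.628, 0.038, 1.517, -0.027, 0.996, -0.02], TCP at [267.326, -592.499, 231.313] pointing down, gripper open.
Joint ranges: [-3.06, 3.06], [-0.37, 2.12], [-1.25, 1.32], [0.18, 2.47], [-1.1, 4.24], [0.23, 1.98], [-2.94, 2.94]. Speed limits (rad/s): [2.57, 2.57, 3.14, 3.14, 3.14, 3.14, 3.14].

INTERFACE

Orientations are given as [roll, pitch, yaw] about the fixed x, y, z axes, in that order (R = Rz(yaw) Ry(pitch) Rx(roll)).
In Python, from cell import ctrl gives the robot as it stands.
- The arm moves only by the tool apply_moves, never from a script. Its argument "motion" is a list of rows, each a list of 5 numbers: the shift along the tool's x, y, z in cm, then the turn about the tool's y in rad, then the finger opening in cm, from 0 to 8.54. In form: [[tx, ty, tz, roll, hand], ...]. A call has 1 to 20 rows; each row is the pose to reach, as a shift and turn from the pose commanded when the call began, along the tool's axes at that moment; what a row does not reach only later rows make up. A row lasts 1/8 s, in which the tool goes at most 62.5 mm and 10.7 degrees, less where a joint would pass 70% of its speed; a pose out of reach is approached as far as the arm can. A call with a gripper value outside its range is refused whole. The fingers move at their own pace and stop on an object; the grip force is fixed at half the most. Time passes only in rows, so rows that repeat a pose let the fingers close. It gives the time, the measured TCP pose, the force and the opening at its end, in the units of the state.
- ctrl.read_state(): the state, without advancing time (a new reading comes with each control period).
- ctrl.get_image(name): name is "scene" or "top" or "wrist"; returns a dict with "image" (480x640x3 uint8, red, green, blue), "vfov" (degrees; the focal length in pixels is half the picture's height over the tangent of half this angle, whatever the lens; pixels are square), "cx", "cy" (the principal point, pixels), "extrinsics" (4x4, takes a point from world to camera coordinates); the wrist camera has in their place "tool_from_camera" (4x4, takes a point from camera to tool coordinates, whose origin is the TCP and whose axes are the tool frame's). Camera axes: x right, y up, looking along -z (the intrinsics and any distortion apply to the point x, -y, -z); pixel columns grow to the right and rows downward; lengths in mm; the calibration is good to about 2 mm. The wrist camera is an equidistant fisheye: a pixel r from the principal point sees the ray r / f radians off the axis. A picture is of the moment at which its call begins: read the wrist's pose just before it. There is no depth.
- ctrl.finish_job(): hands the job in, once; it reports no verdict.
Trained networks look in a picture, given as the dict that the camera call returned (one of the last four; its "shot" number tells which), for a name from the list of things; names that differ only in an ending like _2 or _b are one class to them, and where a whole thing is asked for, a point or a joint stands for the part that bears it (a point fixed in the world has none). Each returns a list of dicts, best first, with "confidence" (0 to 1); they miss things now and then, are a little off and sometimes report something else, mostly with a low value. They report only what shows in the picture. A call takes as long as a camera call. They do not tell look-alikes from the thing itself.
- ctrl.search_frame(picture, query): "location" ([x, y, z] in mm, in world coordinates, good to about 4 mm: the middle of the surface that is visible of it).
- ctrl.mark_of(picture, query): "location" ([x, y, z] in mm, in world coordinates, good to about 4 mm: a listed point, or the origin of a listed thing).
The state is a dict: "clock": time; "qpos": joint angles; "qd": joint speeds; "tau": joint torques, N m; "eef_pos": TCP position; "tool_rot": TCP orientation; "force": force on the tool from outside, world axes, zero at the start; "torque": the same for the moment, N m; "width": finger opening in mm.
Only numpy, scipy, OpenCV 4.12 (cv2) and the standard library are available. Lean on these libraries where they do the work, as an engineer would, in place of code of your own. Each camera call takes 0.05 s, during which the arm holds its last target.

## Working session

There is one attempt and no reset: what is moved stays moved. The work goes in short steps, Python scripts to look and compute and a tool call to move; the robot and the scene stay as the last step left them, time stands still between calls to the robot, and variables do not carry over. Pictures are saved under pics/ and viewed, and the job is handed in when it is done.

Besides the shell and the picture viewer there is one more tool, called after "Call:" by a JSON object that holds its "name" and its "arguments", one argument or row to a line. apply_moves: Moves the arm, as the interface text tells. Its arguments: {"type":"object","properties":{"motion":{"type":"array","items":{"type":"array","items":{"type":"number"}}}},"required":["motion"]}

```bash
ls; mkdir -p pics
python3 - <<'E'
from cell import ctrl
import cv2
s=ctrl.read_state();print(s, ctrl.grip_depth)
for n in ["scene","top","wrist"]:
    p=ctrl.get_image(n);cv2.imwrite(f"pics/{n}0.png",p["image"][:,:,::-1])
    print(n,p["vfov"],p["cx"],p["cy"],p.get("extrinsics",p.get("tool_from_camera")).round(3).tolist())
    for q in ["scraper","scraper_grip","cradle","block","slot_mouth","bolt_knob","bolt"]:
        for f in (ctrl.search_frame,ctrl.mark_of):
            try:
                print(q,f.__name__,[([round(float(v)) for v in d["location"]],round(d["confidence"],2)) for d in f(p,q)])
            except Exception as e: print(q,f.__name__,repr(e)[:90])
print(ctrl.read_state()["clock"])
E
```

```text
pics
{'clock': 0.0, 'qpos': array([ 1.08118219,  0.62935938,  0.03840421,  1.51840188, -0.02700871,
        0.99632851, -0.01999829]), 'qd': array([-0.00085312, -0.00073933,  0.0008134 , -0.00091063, -0.00189688,
       -0.00030795,  0.0010804 ]), 'tau': array([ 3.30866433e-04, -5.63388205e+01,  1.22593705e+00, -1.93443131e+01,
        1.08142468e-02,  1.04474032e-02,  6.90849788e-06]), 'eef_pos': array([ 267.08375424, -591.87235957,  230.36900062]), 'tool_rot': array([-1.57079466,  0.00198049, -1.14695545]), 'force': array([ 0.55510207,  0.37224675, -0.4621238 ]), 'torque': array([0.0321727 , 0.00789057, 0.02169557]), 'width': 85.70417953908054} 18.700000000000003
scene 50.047911572962306 325.67023136687516 238.72795348702576 [[-0.464, -0.886, -0.009, 373.849], [0.652, -0.348, 0.673, -417.881], [-0.599, 0.307, 0.739, -903.715], [0.0, 0.0, 0.0, 1.0]]
scraper call [([568, -86, 63], 0.89), ([606, -198, 56], 0.67)]
scraper call [([568, -87, 10], 0.91), ([609, -198, 5], 0.91)]
scraper_grip call [([564, -90, 65], 0.91), ([612, -199, 55], 0.9)]
scraper_grip call [([611, -201, 96], 0.86), (
[... 1573 characters left out ...]
406, -29, 74], 0.54), ([537, 200, 3], 0.4)]
bolt call [([549, 169, 84], 0.83), ([401, -20, 63], 0.68)]
bolt call ValueError('it knows: block, bolt_knob, cradle, housing, mix_cup, purge_jar, resin_barrel,
wrist 65.70646984690485 319.369998155371 232.0198883421519 [[1.0, 0.001, 0.0, -0.326], [0.0, 0.317, -0.948, -142.772], [-0.001, 0.948, 0.317, 80.894], [0.0, 0.0, 0.0, 1.0]]
scraper call []
scraper call []
scraper_grip call []
scraper_grip call []
cradle call []
cradle call []
block call []
block call []
slot_mouth call []
slot_mouth call []
bolt_knob call []
bolt_knob call []
bolt call []
bolt call ValueError('it knows: block, bolt_knob, cradle, housing, mix_cup, purge_jar, resin_barrel,
2.1
```

View pics/scene0.png

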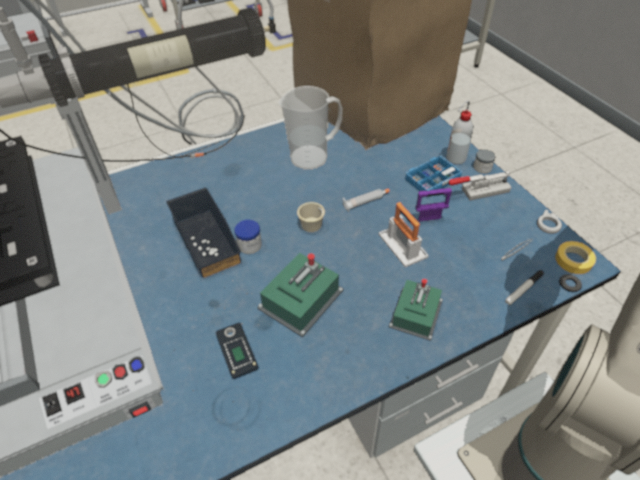

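View pics/top0.png

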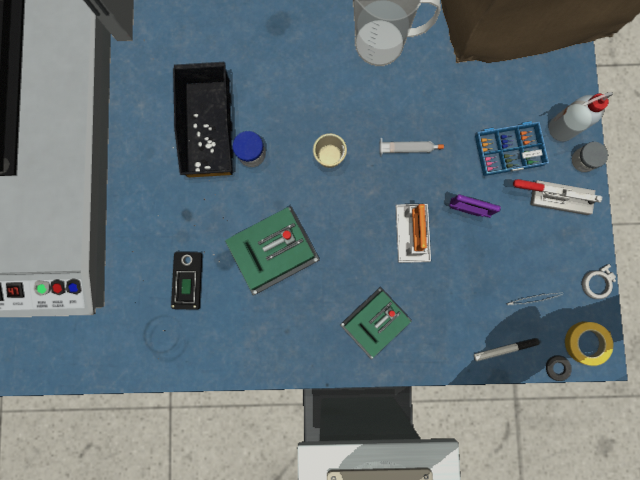

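Run:
```python
import cv2
t=cv2.imread("pics/top0.png");s=cv2.imread("pics/scene0.png")
def z(i,x0,y0,x1,y1,f,n):cv2.imwrite(n,cv2.resize(i[y0:y1,x0:x1],None,fx=f,fy=f,interpolation=cv2.INTER_CUBIC))
z(t,215,195,330,300,6,"pics/tb.png")
z(t,385,190,445,275,7,"pics/tc.png")
z(s,250,245,350,335,7,"pics/sb.png")
z(s,370,190,440,270,7,"pics/sc.png")
```

```text
(no output)
```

View pics/tb.png

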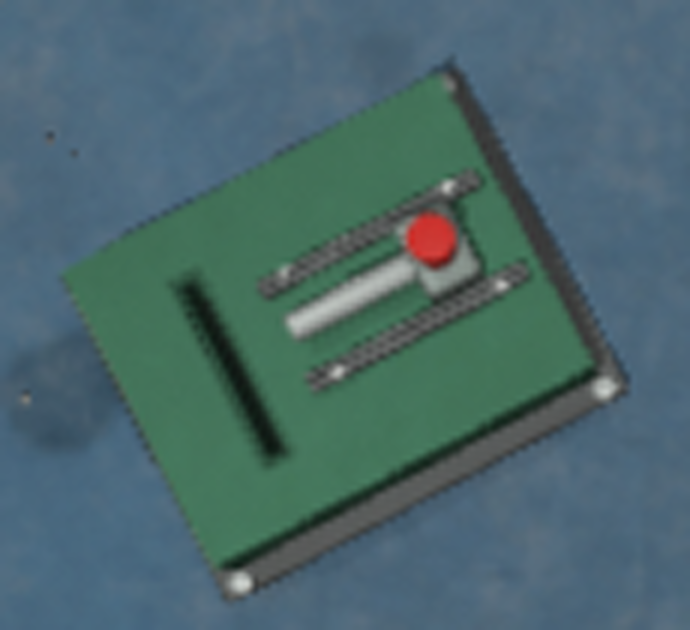

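View pics/tc.png

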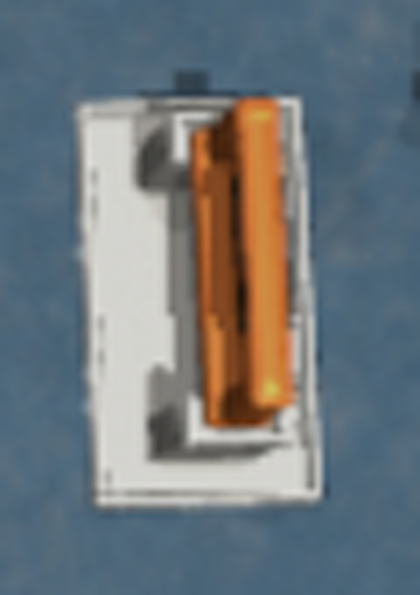

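View pics/sb.png

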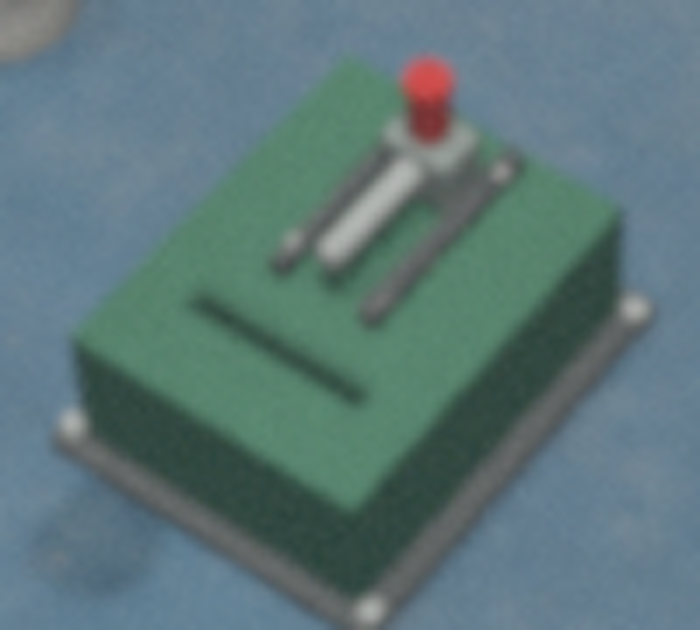

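View pics/sc.png

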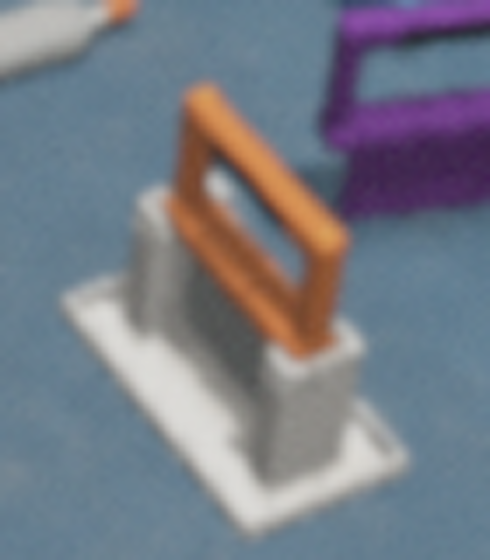

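```bash
cat > h.py <<'E'
import numpy as np
from cell import ctrl
E=dict(scene=(50.047911572962306,325.67023136687516,238.72795348702576),top=(50.573309003198545,316.22790869528694,232.7120912917035))
E
python3 - <<'E'
from cell import ctrl
import numpy as np,json
d={}
for n in["top","scene"]:
    p=ctrl.get_image(n);print([k for k in p if k!="image"],p.get("distortion"))
    d[n]=dict(f=240/np.tan(np.radians(p["vfov"]/2)),cx=p["cx"],cy=p["cy"],E=p["extrinsics"].tolist())
json.dump(d,open("cal.json","w"))
def proj(n,P):
    c=d[n];P=np.c_[P,np.ones(len(P))]@np.array(c["E"]).T
    return np.c_[c["cx"]+c["f"]*P[:,0]/-P[:,2],c["cy"]-c["f"]*P[:,1]/-P[:,2]]
def ray(n,u,v,z):
    c=d[n];E=np.array(c["E"]);R=E[:3,:3];o=-R.T@E[:3,3]
    r=R.T@np.array([(u-c["cx"])/c["f"],-(v-c["cy"])/c["f"],-1]);return o+r*(z-o[2])/r[2]
def uz(x0,y0,f,L):return np.array([[x0+(a+.5)/f-.5,y0+(b+.5)/f-.5] for a,b in L])
from scipy.optimize import least_squares
bt=uz(215,195,6,[(65,275),(222,568),(600,370),(190,283),(273,455)])
bs=uz(250,245,7,[(75,340),(352,510),(622,210),(350,58),(200,298),(358,400)])
X=[[-55,70],[55,70],[55,-70],[-55,-70],[-32,35],[32,35]]  # guess of order
mt=np.array([X[0],X[1],X[2],X[4],X[5]]);ms=np.array([X[0],X[1],X[2],X[3],X[4],X[5]])
def fit(parts,m0,z,x0):
    def fn(p):
        r=[]
        for n,px,m in parts:
            c,s=np.cos(p[2]),np.sin(p[2]);P=np.c_[p[0]+c*m[:,0]-s*m[:,1],p[1]+s*m[:,0]+c*m[:,1],np.full(len(m),z)]
            r.append((proj(n,P)-px).ravel())
        return np.concatenate(r)
    r=least_squares(fn,x0,loss="soft_l1");print(r.x.round(4),np.abs(fn(r.x)).max().round(2),fn(r.x).round(1));return r.x
for y0 in(0.4,-2.7,1.6,-1.2):
    for parts in([("top",bt,mt)],[("scene",bs,ms)]):
        fit(parts,0,60,[537,200,y0])
def pt(n,L):
    for q in L: print(n,ray(n,*q,115).round(1))
pt("top",uz(385,190,7,[(240,98),(275,98),(253,408),(292,405)]))
pt("scene",uz(370,190,7,[(185,98),(205,85),(308,250),(348,240)]))
E
```

```text
['vfov', 'cx', 'cy', 'extrinsics', 'shot'] None
['vfov', 'cx', 'cy', 'extrinsics', 'shot'] None
[507.2998 201.9708  -0.5265] 66.87 [ -1.   31.    0.5 -66.9  -0.2  -0.   -0.5  27.9   1.8 -29.4]
[522.8212 211.2193 -20.1889] 72.09 [ -0.6  -9.4  -0.9 -59.2   1.8  21.4   0.5  72.1  -0.3   0.7   0.1 -29.2]
[507.2998 201.9708 -88.4911] 66.87 [ -1.   31.    0.5 -66.9  -0.2  -0.   -0.5  27.9   1.8 -29.4]
[537.1719 203.3159 139.9834] 79.55 [ 79.6  -1.8  -1.4   0.8 -77.4   1.7   1.7  -0.1  43.2  -0.7  -3.2  -0.1]
[507.2996 201.9708   5.7567] 66.87 [ -1.   31.    0.5 -66.9  -0.2  -0.   -0.5  27.9   1.8 -29.4]
[537.1719 203.3159   1.7533] 79.55 [ 79.6  -1.8  -1.4   0.8 -77.4   1.7   1.7  -0.1  43.2  -0.7  -3.2  -0.1]
[507.2998 201.9708   5.7567] 66.87 [ -1.   31.    0.5 -66.9  -0.2  -0.   -0.5  27.9   1.8 -29.4]
[522.8212 211.2193  -1.3393] 72.09 [ -0.6  -9.4  -0.9 -59.2   1.8  21.4   0.5  72.1  -0.3   0.7   0.1 -29.2]
top [608.  -84.2 115. ]
top [607.7 -93.5 115. ]
top [525.2 -83.4 115. ]
top [525.7 -93.6 115. ]
scene [604.6 -82.1 115. ]
scene [606.7 -91.5 115. ]
scene [526.5 -78.5 115. ]
scene [524.1 -92.4 115. ]
```

```bash
cat > h.py <<'E'
import numpy as np,json
from scipy.optimize import least_squares
d=json.load(open("cal.json"))
def proj(n,P):
    c=d[n];P=np.c_[P,np.ones(len(P))]@np.array(c["E"]).T
    return np.c_[c["cx"]+c["f"]*P[:,0]/-P[:,2],c["cy"]-c["f"]*P[:,1]/-P[:,2]]
def ray(n,u,v,z):
    c=d[n];E=np.array(c["E"]);R=E[:3,:3];o=-R.T@E[:3,3]
    r=R.T@np.array([(u-c["cx"])/c["f"],-(v-c["cy"])/c["f"],-1]);return o+r*(z-o[2])/r[2]
def uz(x0,y0,f,L):return np.array([[x0+(a+.5)/f-.5,y0+(b+.5)/f-.5] for a,b in L])
E
python3 - <<'E'
from h import *
bt=uz(215,195,6,[(65,275),(222,568),(600,370),(190,283),(273,455)])
bs=uz(250,245,7,[(75,340),(352,510),(622,210),(350,58),(200,298),(358,400)])
X=[[55,70],[-55,70],[-55,-70],[55,-70],[32,35],[-32,35]]
mt=np.array([X[0],X[1],X[2],X[4],X[5]]);ms=np.array(X)
def fit(parts,z,x0):
    def fn(p):
        r=[]
        for n,px,m in parts:
            c,s=np.cos(p[2]),np.sin(p[2]);P=np.c_[p[0]+c*m[:,0]-s*m[:,1],p[1]+s*m[:,0]+c*m[:,1],np.full(len(m),z)]
            r.append((proj(n,P)-px).ravel())
        return np.concatenate(r)
    r=least_squares(fn,x0,loss="soft_l1");p=r.x
    c,s=np.cos(p[2]),np.sin(p[2])
    print(p.round(4),"slot",p[0]-s*35,p[1]+c*35,fn(p).round(1))
T=("top",bt,mt);S=("scene",bs,ms)
for P in([T],[S],[T,S]):fit(P,60,[537,200,.4])
E
```

```text
[5.385519e+02 2.009079e+02 4.610000e-01] slot 522.9829698348713 232.25449233268844 [-0.1 -0.5 -0.9  0.4 -0.2 -0.4  0.2  0.1  1.2  0.3]
[5.377419e+02 2.037175e+02 4.610000e-01] slot 522.1732392186484 235.0641868185769 [-0.9 -0.3 -0.   0.6  0.4  0.  -0.1 -0.2 -0.1  0.1  0.7 -0.3]
[5.383205e+02 2.024026e+02 4.613000e-01] slot 522.7403393709541 233.74358512024187 [-0.9 -0.3 -1.6  0.6 -0.9 -0.3 -0.6  0.3  0.5  0.4 -0.5 -0.7  0.5  0.2
  0.7 -0.4  0.3 -0.6  0.3 -0.3  1.1 -0.8]
```

```bash
cat >> h.py <<'E'
def delta(cur,yaw,tgt,tyaw):
    x=np.array([np.cos(yaw),np.sin(yaw),0]);z=np.array([-np.sin(yaw),np.cos(yaw),0]);D=np.array(tgt)-cur
    a=(tyaw-yaw+np.pi)%(2*np.pi)-np.pi
    print("tx %.3f ty %.3f tz %.3f cm roll %.4f"%(D@x/10,-D[2]/10,D@z/10,-a))
E
python3 -c "
from h import *
delta([267.3,-592.5,231.3],-1.147,[566,-87.5,200],-1.5708)"
```

```text
tx -33.749 ty 3.130 tz 47.994 cm roll 0.4238
```

Call:
{"name": "apply_moves", "arguments": {
  "motion": [
    [-3.4, 0, 4.8, 0.04, 8.5],
    [-6.8, 0, 9.6, 0.08, 8.5],
    [-10.1, 0, 14.4, 0.13, 8.5],
    [-13.5, 0, 19.2, 0.17, 8.5],
    [-16.9, 0.3, 24, 0.21, 8.5],
    [-20.3, 0.8, 28.8, 0.25, 8.5],
    [-23.6, 1.5, 33.6, 0.3, 8.5],
    [-27, 2.2, 38.4, 0.34, 8.5],
    [-30.4, 2.8, 43.2, 0.38, 8.5],
    [-33.75, 3.1, 48, 0.424, 8.5],
    [-33.75, 3.1, 48, 0.424, 8.5],
    [-33.75, 3.1, 48, 0.424, 8.5],
    [-33.75, 3.1, 48, 0.424, 8.5]
  ]
}}

```text
clock: 3.82
eef_pos: [565.5, -89.4, 200.5]
tool_rot: [-1.571, -0.001, -1.574]
force: [0.7, 0.2, 0.1]
width: 85.2
```

```bash
cat >> h.py <<'E'
from scipy.spatial.transform import Rotation as Ro
def shoot(ctrl,tag,crop=None,f=2):
    import cv2
    s=ctrl.read_state();p=ctrl.get_image("wrist")
    R=Ro.from_euler("xyz",s["tool_rot"]).as_matrix()
    M=dict(R=R.tolist(),t=s["eef_pos"].tolist(),T=p["tool_from_camera"].tolist(),f=240/np.tan(np.radians(p["vfov"]/2)),cx=p["cx"],cy=p["cy"])
    json.dump(M,open(f"pics/{tag}.json","w"));cv2.imwrite(f"pics/{tag}.png",p["image"][:,:,::-1])
    print("clock",s["clock"],s["eef_pos"].round(2),s["tool_rot"].round(4),s["force"].round(1),s["width"]);return p
def wproj(tag,P,tool=False):
    M=json.load(open(f"pics/{tag}.json"));P=np.atleast_2d(np.array(P,float))
    if not tool:P=(P-np.array(M["t"]))@np.array(M["R"])
    T=np.array(M["T"]);c=(P-T[:3,3])@T[:3,:3]
    v=np.c_[c[:,0],-c[:,1],-c[:,2]];th=np.arctan2(np.hypot(v[:,0],v[:,1]),v[:,2]);h=np.hypot(v[:,0],v[:,1])
    return np.c_[M["cx"]+M["f"]*th*v[:,0]/h,M["cy"]+M["f"]*th*v[:,1]/h]
def wray(tag,u,v,z,tool=False):
    M=json.load(open(f"pics/{tag}.json"));T=np.array(M["T"])
    a=np.array([u-M["cx"],v-M["cy"]]);r=np.hypot(*a);th=r/M["f"]
    k=np.array([np.sin(th)*a[0]/r,-np.sin(th)*a[1]/r,-np.cos(th)])
    R=np.array(M["R"]);o=R@T[:3,3]+M["t"];w=R@T[:3,:3]@k
    return o+w*(z-o[2])/w[2]
E
python3 - <<'E'
from h import *
from cell import ctrl
shoot(ctrl,"w1")
E
```

```text
clock 3.825 [565.46 -89.36 200.52] [-1.5709e+00 -8.0000e-04 -1.5737e+00] [0.7 0.2 0.1] 85.15135268651639
```

View pics/w1.png

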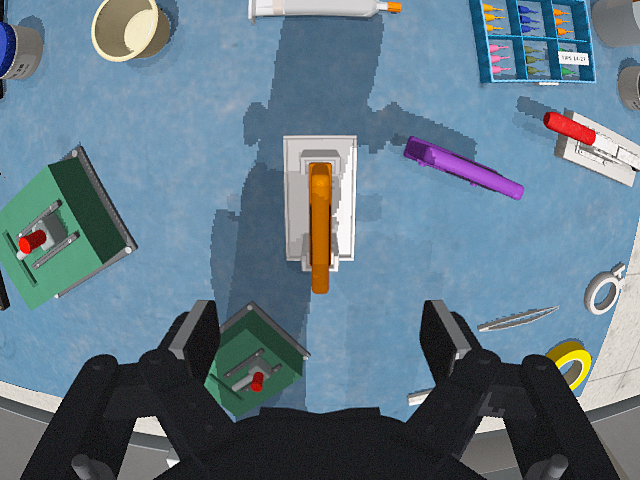

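Run:
```python
from h import *
import cv2
i=cv2.imread("pics/w1.png");cv2.imwrite("pics/w1z.png",cv2.resize(i[125:305,260:380],None,fx=4,fy=4,interpolation=cv2.INTER_CUBIC))
for q in [(310,170),(330,170),(320,163),(312,292),(328,292),(320,294)]:print(q,wray("w1",*q,115).round(1))
print(wproj("w1",[[566,-88,115],[525,-88,115],[608,-88,115]]))
```

```text
(310, 170) [610.4 -83.6 115. ]
(330, 170) [610.4 -96.  115. ]
(320, 163) [614.8 -89.8 115. ]
(312, 292) [526.3 -84.  115. ]
(328, 292) [526.2 -95.1 115. ]
(320, 294) [524.7 -89.6 115. ]
[[317.41120364 237.77086891]
 [317.73677723 293.58988435]
 [317.07515417 173.83873897]]
```

View pics/w1z.png

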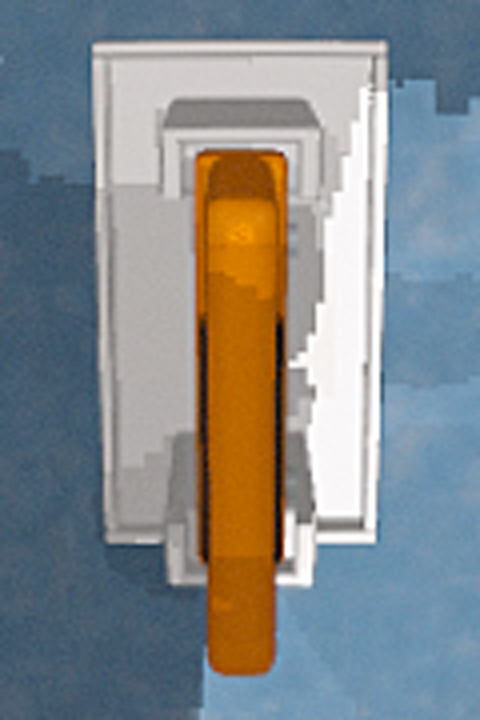

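Call:
{"name": "apply_moves", "arguments": {
  "motion": [
    [0, 3, 0.1, 0, 8.5],
    [0, 6, 0.1, 0, 8.5],
    [0, 8, 0.1, 0, 8.5],
    [0, 9.5, 0.1, 0, 8.5],
    [0, 10.5, 0.1, 0, 8.5],
    [0, 11.1, 0.1, 0, 8.5],
    [0, 11.1, 0.1, 0, 8.5],
    [0, 11.1, 0.1, 0, 8.5]
  ]
}}

```text
clock: 4.88
eef_pos: [567.5, -87.5, 89.9]
tool_rot: [-1.57, -0.0, -1.571]
force: [-0.8, -1.7, -0.7]
width: 85.3
```

Run:
```python
from h import *
from cell import ctrl
shoot(ctrl,"w2")
```

```text
clock 4.875 [567.54 -87.54  89.88] [-1.5697e+00 -1.0000e-04 -1.5710e+00] [-0.8 -1.7 -0.7] 85.29848629750147
```

View pics/w2.png

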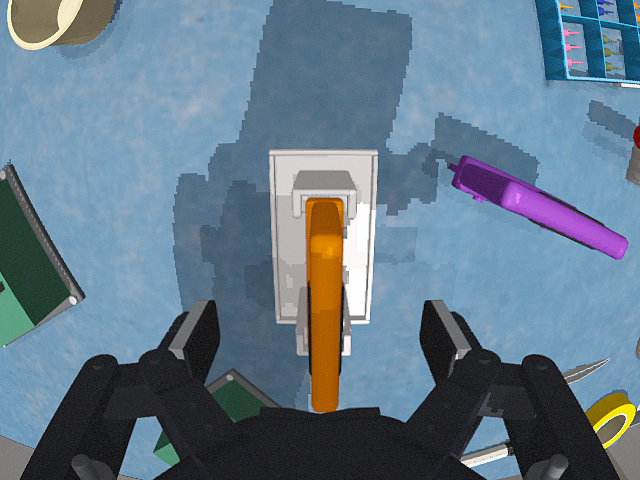

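Run:
```python
from h import *
for q in [(325.5,255),(325,300),(325,400),(325,409)]:print(q,wray("w2",*q,115).round(1))
```

```text
(325.5, 255) [600.7 -89.5 115. ]
(325, 300) [583.2 -89.4 115. ]
(325, 400) [533.2 -89.7 115. ]
(325, 409) [527.5 -89.8 115. ]
```

Call:
{"name": "apply_moves", "arguments": {
  "motion": [
    [0.2, 0, 0, 0, 8.5],
    [0.2, 0, 0, 0, 8.5],
    [0.2, 0, 0, 0, 5],
    [0.2, 0, 0, 0, 2.5],
    [0.2, 0, 0, 0, 1],
    [0.2, 0, 0, 0, 0.5],
    [0.2, 0, 0, 0, 0.5],
    [0.2, 0, 0, 0, 0.5],
    [0.2, 0, 0, 0, 0.5],
    [0.2, 0, 0, 0, 0.5],
    [0.2, 0, 0, 0, 0.5]
  ]
}}

```text
clock: 6.3
eef_pos: [567.1, -89.6, 89.4]
tool_rot: [-1.571, -0.0, -1.571]
force: [-1.7, -0.7, 2.6]
width: 10.9
```

Run:
```python
from h import *
from cell import ctrl
shoot(ctrl,"w3")
```

```text
clock 6.3 [567.11 -89.61  89.41] [-1.5707e+00 -1.0000e-04 -1.5711e+00] [-1.7 -0.7  2.6] 10.921850800256799
```

View pics/w3.png

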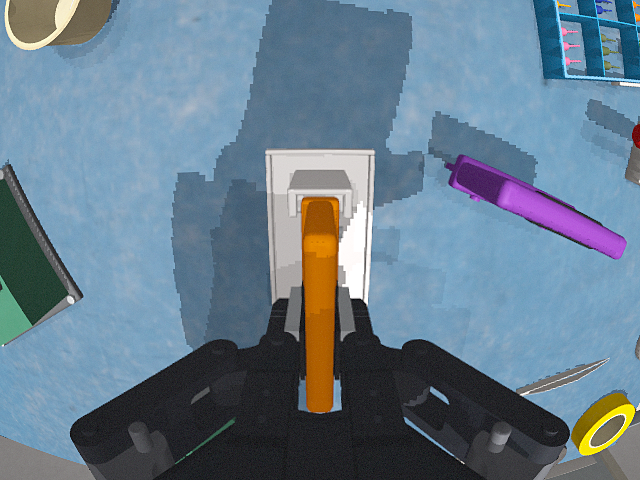

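Call:
{"name": "apply_moves", "arguments": {
  "motion": [
    [0.2, -0.3, 0, 0, 0.5],
    [0.2, -0.8, 0, 0, 0.5],
    [0.2, -1.6, 0, 0, 0.5],
    [0.2, -3, 0, 0, 0.5],
    [0.2, -5, 0, 0, 0.5],
    [0.2, -7, 0, 0, 0.5],
    [0.2, -9, 0, 0, 0.5],
    [0.2, -11, 0, 0, 0.5],
    [0.2, -12, 0, 0, 0.5],
    [0.2, -12, 0, 0, 0.5],
    [0.2, -12, 0, 0, 0.5]
  ]
}}

```text
clock: 7.72
eef_pos: [566.5, -91.3, 208.7]
tool_rot: [-1.572, 0.0, -1.571]
force: [-0.2, -0.5, -2.6]
width: 10.7
```

Run:
```python
from h import *
from cell import ctrl
shoot(ctrl,"w4")
```

```text
clock 7.725 [566.51 -91.31 208.71] [-1.5721e+00  2.0000e-04 -1.5710e+00] [-0.2 -0.5 -2.6] 10.651622827515153
```

View pics/w4.png

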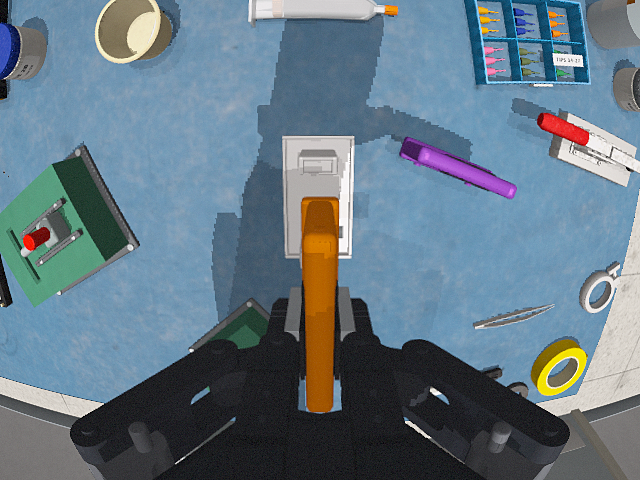

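Run:
```python
from h import *
import cv2
i=cv2.imread("pics/w4.png");cv2.imwrite("pics/w4z.png",cv2.resize(i[190:420,280:360],None,fx=3.4,fy=3.4,interpolation=cv2.INTER_CUBIC))
# predicted projections of handle in tool frame (bar centre at y=-18.7)
for yc in(-18.7,):
  c=[[sx*6,yc-7,sz*42] for sx in(-1,1) for sz in(-1,1)]+[[sx*9,yc+42,sz*42] for sx in(-1,1) for sz in(1,)]
  for P,q in zip(c,wproj("w4",c,True)):print(P,q.round(1))
```

```text
[-6, -25.7, -42] [306.2 412.8]
[-6, -25.7, 42] [301.8 231.1]
[6, -25.7, -42] [333.5 412.8]
[6, -25.7, 42] [337.9 231.1]
[-9, 23.3, 42] [300.1 197.5]
[9, 23.3, 42] [339.3 197.5]
```

View pics/w4z.png

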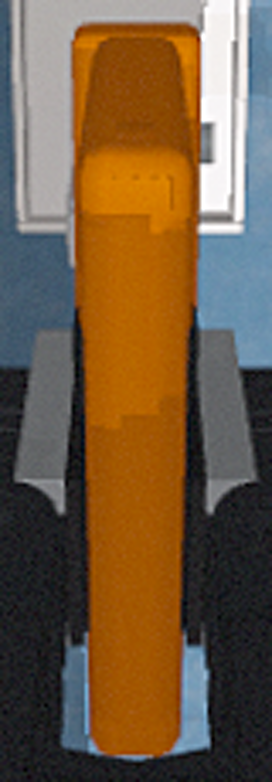

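```bash
python3 -c "
from h import *
delta([567,-89.5,209.3],-1.5708,[522.7,233,209.3],-1.1098)"
```

```text
tx -32.250 ty -0.000 tz -4.430 cm roll -0.4610
```

Call:
{"name": "apply_moves", "arguments": {
  "motion": [
    [-1, -0.2, 0, -0.02, 0.5],
    [-3, -0.5, -0.4, -0.05, 0.5],
    [-6, -0.5, -0.8, -0.09, 0.5],
    [-9, -0.5, -1.2, -0.13, 0.5],
    [-12, -0.5, -1.7, -0.17, 0.5],
    [-15, -0.5, -2.1, -0.21, 0.5],
    [-18, -0.5, -2.5, -0.26, 0.5],
    [-21, -0.5, -2.9, -0.3, 0.5],
    [-24, -0.5, -3.3, -0.34, 0.5],
    [-27, -0.5, -3.7, -0.39, 0.5],
    [-29.5, -0.3, -4, -0.42, 0.5],
    [-31.5, 0, -4.3, -0.45, 0.5],
    [-32.25, 0, -4.43, -0.461, 0.5],
    [-32.25, 0, -4.43, -0.461, 0.5],
    [-32.25, 0, -4.43, -0.461, 0.5],
    [-32.25, 0, -4.43, -0.461, 0.5]
  ]
}}

```text
clock: 9.78
eef_pos: [523.2, 229.9, 209.4]
tool_rot: [-1.571, -0.001, -1.112]
force: [0.2, -0.9, -2.1]
width: 10.7
```

Run:
```python
from h import *
from cell import ctrl
shoot(ctrl,"w5")
import cv2
i=cv2.imread("pics/w5.png");cv2.imwrite("pics/w5z.png",cv2.resize(i[100:300,230:410],None,fx=4,fy=3,interpolation=cv2.INTER_CUBIC))
```

```text
clock 9.775 [523.25 229.88 209.41] [-1.5708e+00 -6.0000e-04 -1.1119e+00] [ 0.2 -0.9 -2.1] 10.702356481271059
```

View pics/w5.png

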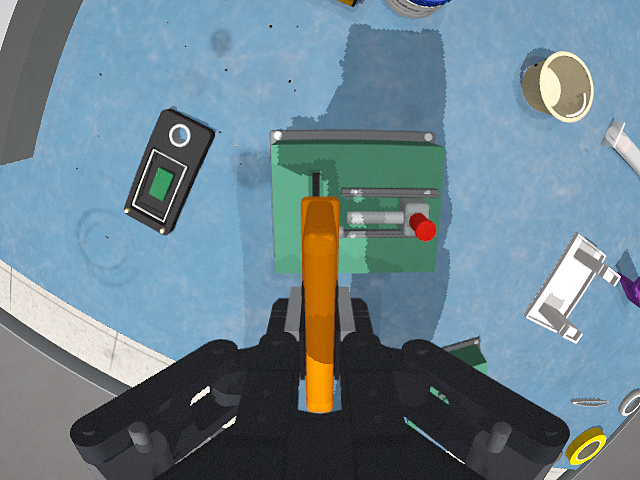

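View pics/w5z.png

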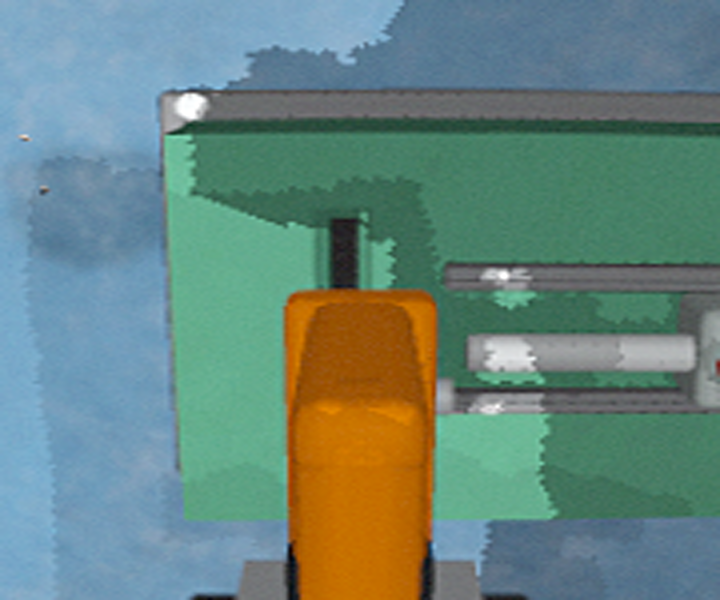

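Run:
```python
from h import *
M=json.load(open("pics/w5.json"))
R=np.array(M["R"]);t=np.array(M["t"])
for q in [(316.1,172.7),(316.1,190),(312.7,185),(319.6,185),(309.2,185),(323,185)]:
    w=wray("w5",*q,60);print(q,w.round(1),"tool",((w-t)@R).round(2))
# block top corners: left-near(px), right etc
for n,q in dict(c1=(230+167/4,100+133/3),c2=(230+185/4,100+520/3),c3=(444,149),c4=(436,271)).items():
    w=wray("w5",*q,60);print(n,w.round(1),"tool",((w-t)@R).round(2))
```

```text
(316.1, 172.7) [551.4 247.1  60. ] tool [ -3.04 149.41  32.89]
(316.1, 190) [538.8 240.9  60. ] tool [ -3.07 149.41  18.8 ]
(312.7, 185) [541.3 245.1  60. ] tool [ -5.78 149.4   22.9 ]
(319.6, 185) [543.7 240.2  60. ] tool [ -0.26 149.41  22.89]
(309.2, 185) [540.  247.6  60. ] tool [ -8.58 149.4   22.91]
(323, 185) [544.9 237.7  60. ] tool [  2.45 149.41  22.89]
c1 [556.7 288.5  60. ] tool [-37.85 149.39  55.95]
c2 [457.6 239.7  60. ] tool [-37.95 149.38 -54.55]
c3 [616.7 163.4  60. ] tool [100.87 149.47  54.34]
c4 [521.2 113.2  60. ] tool [103.67 149.46 -53.52]
```

Call:
{"name": "apply_moves", "arguments": {
  "motion": [
    [0, 1.5, 0, 0, 0.5],
    [0, 3, 0, 0, 0.5],
    [0, 4.5, 0, 0, 0.5],
    [0, 5.5, 0, 0, 0.5],
    [0, 6, 0, 0, 0.5],
    [0, 6, 0, 0, 0.5],
    [0, 6, 0, 0, 0.5],
    [0, 6, 0, 0, 0.5],
    [0, 6, 0, 0, 0.5]
  ]
}}

```text
clock: 10.95
eef_pos: [523.0, 231.1, 149.7]
tool_rot: [-1.57, -0.0, -1.11]
force: [-0.1, 0.3, -1.6]
width: 10.4
```

Run:
```python
from h import *
from cell import ctrl
shoot(ctrl,"w6")
import cv2
i=cv2.imread("pics/w6.png");cv2.imwrite("pics/w6z.png",cv2.resize(i[100:300,230:410],None,fx=4,fy=3,interpolation=cv2.INTER_CUBIC))
```

```text
clock 10.95 [523.04 231.12 149.66] [-1.5701 -0.     -1.1101] [-0.1  0.3 -1.6] 10.447706792642693
```

View pics/w6z.png

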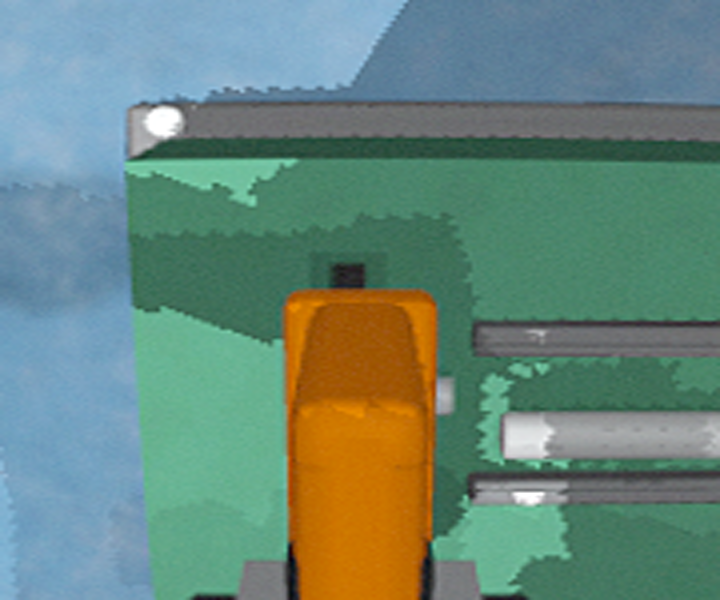

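Run:
```python
from h import *
M=json.load(open("pics/w6.json"))
R=np.array(M["R"]);t=np.array(M["t"])
for q in [(317.0,188),(317.1,190),(230+310/4,190),(230+386/4,190),(230+131/4,200),(230+127/4,100+157/3)]:
    w=wray("w6",*q,60);print(q,w.round(1),"tool",((w-t)@R).round(2))
import cv2
i=cv2.imread("pics/w6.png");cv2.imwrite("pics/w6y.png",cv2.resize(i[190:350,280:370],None,fx=6,fy=3.7,interpolation=cv2.INTER_NEAREST))
```

```text
(317.0, 188) [551.6 247.5  60. ] tool [-1.94 89.68 32.8 ]
(317.1, 190) [550.5 246.8  60. ] tool [-1.88 89.68 31.5 ]
(307.5, 190) [547.8 252.3  60. ] tool [-8.01 89.68 31.51]
(326.5, 190) [553.1 241.5  60. ] tool [ 4.12 89.68 31.5 ]
(262.75, 200) [529.1 275.5  60. ] tool [-37.09  89.67  25.11]
(261.75, 152.33333333333334) [557.  288.9  60. ] tool [-36.67  89.69  56.1 ]
```

View pics/w6y.png

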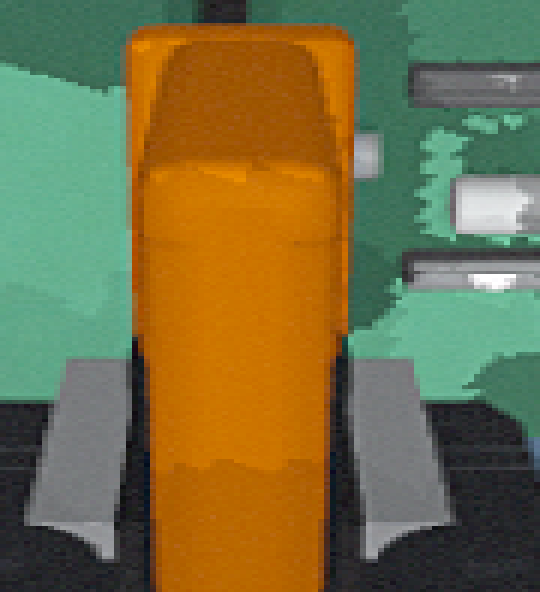

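Call:
{"name": "apply_moves", "arguments": {
  "motion": [
    [0, 0, 0, 0, 0.5],
    [0, 0, 0, 0, 0.5],
    [0, 0, 0, 0, 0.5],
    [0, 0, 0, 0, 0.5]
  ]
}}

```text
clock: 11.5
eef_pos: [522.8, 231.0, 149.3]
tool_rot: [-1.571, -0.0, -1.11]
force: [0.5, 0.3, -1.6]
width: 11.1
```

Call:
{"name": "apply_moves", "arguments": {
  "motion": [
    [-0.22, 0, 0.08, 0, 0.5],
    [-0.22, 0, 0.08, 0, 0.5],
    [-0.22, 0.5, 0.08, 0, 0.5],
    [-0.22, 1, 0.08, 0, 0.5],
    [-0.22, 1, 0.08, 0, 0.5],
    [-0.22, 1, 0.08, 0, 0.5]
  ]
}}

```text
clock: 12.25
eef_pos: [522.6, 233.3, 139.2]
tool_rot: [-1.571, -0.0, -1.11]
force: [0.8, -0.8, -1.9]
width: 10.9
```

Run:
```python
from h import *
from cell import ctrl
shoot(ctrl,"w7")
import cv2
i=cv2.imread("pics/w7.png");cv2.imwrite("pics/w7z.png",cv2.resize(i[150:250,270:370],None,fx=6,fy=6,interpolation=cv2.INTER_CUBIC))
```

```text
clock 12.25 [522.61 233.31 139.23] [-1.5709e+00 -1.0000e-04 -1.1101e+00] [ 0.8 -0.8 -1.9] 10.875145193681954
```

View pics/w7z.png

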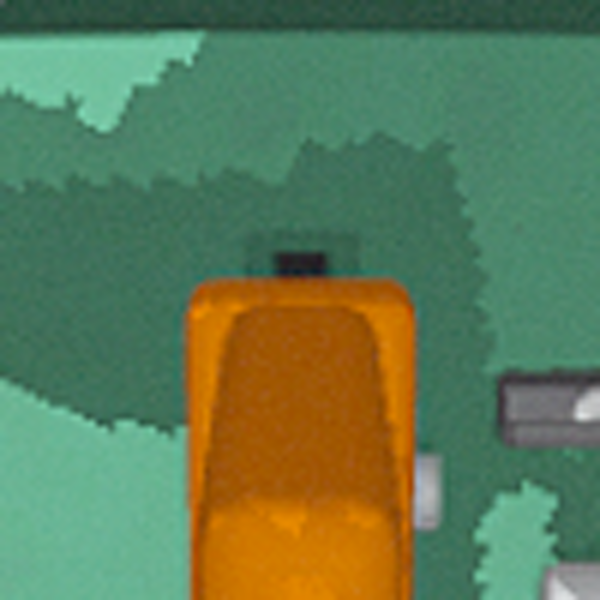

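Call:
{"name": "apply_moves", "arguments": {
  "motion": [
    [0, 0.3, 0, 0, 0.5],
    [0, 0.6, 0, 0, 0.5],
    [0, 0.9, 0, 0, 0.5],
    [0, 1.2, 0, 0, 0.5],
    [0, 1.2, 0, 0, 0.5]
  ]
}}

```text
clock: 12.92
eef_pos: [522.4, 233.2, 127.0]
tool_rot: [-1.571, -0.0, -1.11]
force: [-0.5, -0.1, -1.7]
width: 10.6
```

No contact force: the tip is 12 mm into the slot. Continuing down.

Call:
{"name": "apply_moves", "arguments": {
  "motion": [
    [0, 0.4, 0, 0, 0.5],
    [0, 0.8, 0, 0, 0.5],
    [0, 1.2, 0, 0, 0.5],
    [0, 1.6, 0, 0, 0.5],
    [0, 2, 0, 0, 0.5],
    [0, 2.4, 0, 0, 0.5],
    [0, 2.7, 0, 0, 0.5],
    [0, 2.9, 0, 0, 0.5],
    [0, 3, 0, 0, 0.5],
    [0, 3, 0, 0, 0.5]
  ]
}}

```text
clock: 14.18
eef_pos: [522.6, 233.4, 97.3]
tool_rot: [-1.571, -0.0, -1.11]
force: [0.7, -0.7, -1.3]
width: 10.8
```

Call:
{"name": "apply_moves", "arguments": {
  "motion": [
    [0, 0.15, 0, 0, 0.5],
    [0, 0.3, 0, 0, 0.5],
    [0, 0.4, 0, 0, 0.5],
    [0, 0.45, 0, 0, 0.5],
    [0, 0.5, 0, 0, 0.5],
    [0, 0.5, 0, 0, 0.5]
  ]
}}

```text
clock: 14.92
eef_pos: [522.6, 233.3, 93.4]
tool_rot: [-1.57, -0.0, -1.11]
force: [-2.4, -1.1, 7.9]
width: 10.9
```

Call:
{"name": "apply_moves", "arguments": {
  "motion": [
    [0, 0.1, 0, 0, 0.5],
    [0, 0.1, 0, 0, 0.5]
  ]
}}

```text
clock: 15.18
eef_pos: [522.7, 233.3, 93.4]
tool_rot: [-1.57, -0.0, -1.11]
force: [-4.7, -3.3, 16.4]
width: 11.0
```

Run:
```python
from h import *
from cell import ctrl
shoot(ctrl,"w8")
import cv2
p=ctrl.get_image("scene");i=p["image"][:,:,::-1];cv2.imwrite("pics/s8.png",cv2.resize(i[190:340,220:370],None,fx=4,fy=4,interpolation=cv2.INTER_CUBIC))
```

```text
clock 15.175 [522.65 233.29  93.39] [-1.5701e+00 -1.0000e-04 -1.1102e+00] [-4.7 -3.3 16.4] 11.038871395101086
```

View pics/s8.png

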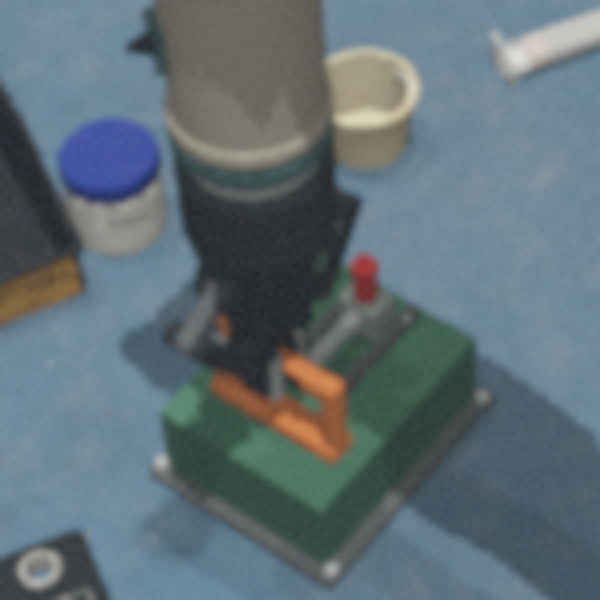

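View pics/w8.png

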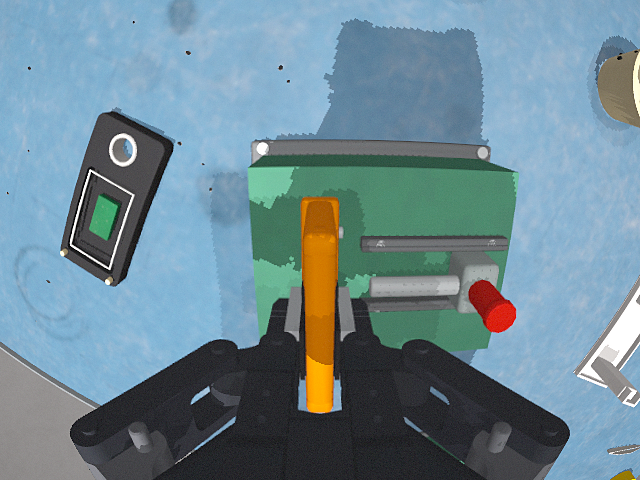

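Call:
{"name": "apply_moves", "arguments": {
  "motion": [
    [0, -0.15, 0, 0, 0.5],
    [0, -0.15, 0, 0, 2],
    [0, -0.15, 0, 0, 3.5],
    [0, -0.15, 0, 0, 3.5],
    [0, -0.15, 0, 0, 3.5],
    [0, -1, 0, 0, 3.5],
    [0, -3, 0, 0, 3.5],
    [0, -6, 0, 0, 3.5],
    [0, -6, 0, 0, 1],
    [0, -6, 0, 0, 0],
    [0, -6, 0, 0, 0],
    [0, -6, 0, 0, 0]
  ]
}}

```text
clock: 16.77
eef_pos: [522.2, 233.2, 150.6]
tool_rot: [-1.572, -0.0, -1.11]
force: [-0.7, -0.8, 0.1]
width: 0.4
```

Run:
```python
from h import *
from cell import ctrl
p=shoot(ctrl,"w9")
for q in("bolt_knob",): print(ctrl.mark_of(p,q))
```

```text
clock 16.775 [522.17 233.16 150.58] [-1.5722 -0.     -1.11  ] [-0.7 -0.8  0.1] 0.3906158981257802
[{'location': [557.2, 167.5, 101.6], 'confidence': 0.62}]
```

View pics/w9.png

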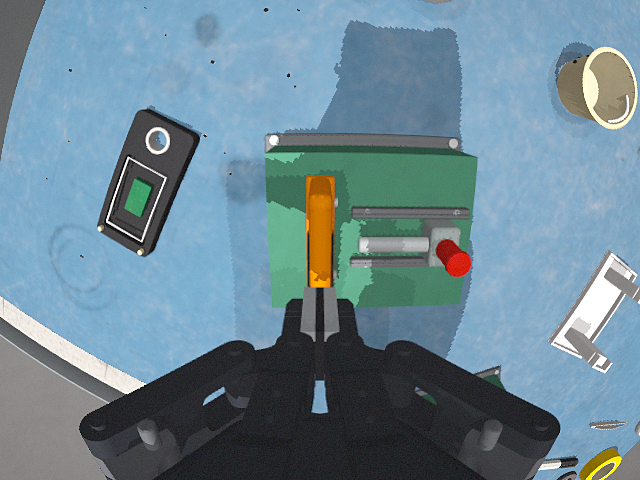

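Run:
```python
from h import *
M=json.load(open("pics/w9.json"));R=np.array(M["R"]);t=np.array(M["t"])
for q,z in [((458,265),112),((445,245),85),((441.5,252),85),((319.5,180),104)]:
    w=wray("w9",*q,z);print(q,w.round(1),"tool",((w-t)@R).round(2))
for q in[(307,180),(333,180),(309,285),(330,285)]:
    w=wray("w9",*q,119);print(q,((w-t)@R).round(2))
```

```text
(458, 265) [557.1 164.5 112. ] tool [77.01 38.58  0.83]
(445, 245) [559.1 164.7  85. ] tool [77.76 65.58  2.72]
(441.5, 252) [554.1 164.2  85. ] tool [75.96 65.58 -1.94]
(319.5, 180) [563.1 253.9 104. ] tool [-0.34 46.52 45.96]
(307, 180) [-6.29 31.51 48.75]
(333, 180) [ 6.08 31.51 48.74]
(309, 285) [-5.87 31.59 -6.59]
(330, 285) [ 5.12 31.59 -6.6 ]
```

Call:
{"name": "apply_moves", "arguments": {
  "motion": [
    [2, 0, 0.1, 0, 0],
    [5, 0, 0.1, 0, 0],
    [8, 0, 0.1, 0, 0],
    [10.5, 0, 0.1, 0, 0],
    [11.3, 0, 0.1, 0, 0],
    [11.3, 0, 0.1, 0, 0],
    [11.3, 1.5, 0.1, 0, 0],
    [11.3, 3.5, 0.1, 0, 0],
    [11.3, 5, 0.1, 0, 0],
    [11.3, 5.5, 0.1, 0, 0],
    [11.3, 5.5, 0.1, 0, 0],
    [11.3, 5.5, 0.1, 0, 0]
  ]
}}

```text
clock: 18.38
eef_pos: [574.2, 132.8, 96.8]
tool_rot: [-1.57, -0.0, -1.11]
force: [0.6, 0.2, 0.4]
width: -0.2
```

Run:
```python
from h import *
from cell import ctrl
shoot(ctrl,"w10")
```

```text
clock 18.375 [574.22 132.78  96.84] [-1.5697e+00 -2.0000e-04 -1.1099e+00] [0.6 0.2 0.4] -0.22969235011896671
```

View pics/w10.png

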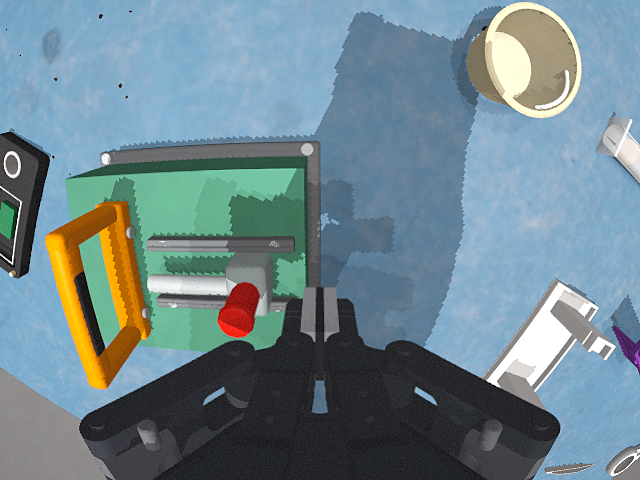

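Call:
{"name": "apply_moves", "arguments": {
  "motion": [
    [-0.5, 0, -0.1, 0, 0],
    [-1, 0, -0.1, 0, 0],
    [-1.4, 0, -0.1, 0, 0],
    [-1.7, 0, -0.1, 0, 0],
    [-2, 0, -0.1, 0, 0],
    [-2.3, 0, -0.1, 0, 0],
    [-2.6, 0, -0.1, 0, 0],
    [-2.9, 0, -0.1, 0, 0],
    [-3.2, 0, -0.1, 0, 0],
    [-3.5, 0, -0.1, 0, 0],
    [-3.8, 0, -0.1, 0, 0],
    [-4.1, 0, -0.1, 0, 0],
    [-4.4, 0, -0.1, 0, 0],
    [-4.7, 0, -0.1, 0, 0],
    [-5, 0, -0.1, 0, 0],
    [-5, 0, -0.1, 0, 0]
  ]
}}

```text
clock: 20.42
eef_pos: [550.3, 177.5, 96.2]
tool_rot: [-1.571, 0.001, -1.109]
force: [0.8, -0.7, 0.3]
width: 0.3
```

Run:
```python
from h import *
from cell import ctrl
shoot(ctrl,"w11")
```

```text
clock 20.425 [550.26 177.5   96.22] [-1.5710e+00  5.0000e-04 -1.1095e+00] [ 0.8 -0.7  0.3] 0.2790367376237246
```

View pics/w11.png

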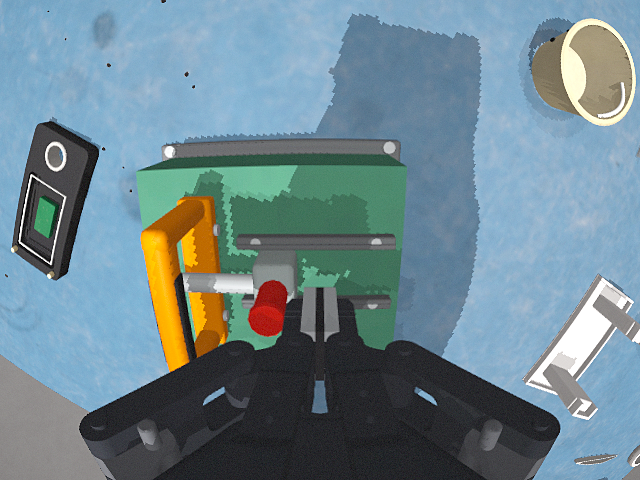

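Call:
{"name": "apply_moves", "arguments": {
  "motion": [
    [-0.2, 0, 0, 0, 0],
    [-0.4, 0, 0, 0, 0],
    [-0.5, 0, 0, 0, 0],
    [-0.6, 0, 0, 0, 0],
    [-0.6, 0, 0, 0, 0]
  ]
}}

```text
clock: 21.1
eef_pos: [547.7, 182.4, 96.2]
tool_rot: [-1.571, 0.0, -1.11]
force: [0.3, -0.9, -0.5]
width: -0.1
```

Call:
{"name": "apply_moves", "arguments": {
  "motion": [
    [-0.1, 0, 0, 0, 0],
    [-0.2, 0, 0, 0, 0],
    [-0.2, 0, 0, 0, 0]
  ]
}}

```text
clock: 21.48
eef_pos: [546.8, 184.2, 96.3]
tool_rot: [-1.571, 0.0, -1.11]
force: [-0.9, -1.6, 0.4]
width: -0.1
```

Run:
```python
from h import *
from cell import ctrl
shoot(ctrl,"w12")
M=json.load(open("pics/w12.json"));print(wproj("w12",[[0,-15.8,0]],True))
```

```text
clock 21.475 [546.85 184.22  96.26] [-1.5711e+00  1.0000e-04 -1.1098e+00] [-0.9 -1.6  0.4] -0.10166154468793075
[[320.4239551  323.00270941]]
```

View pics/w12.png

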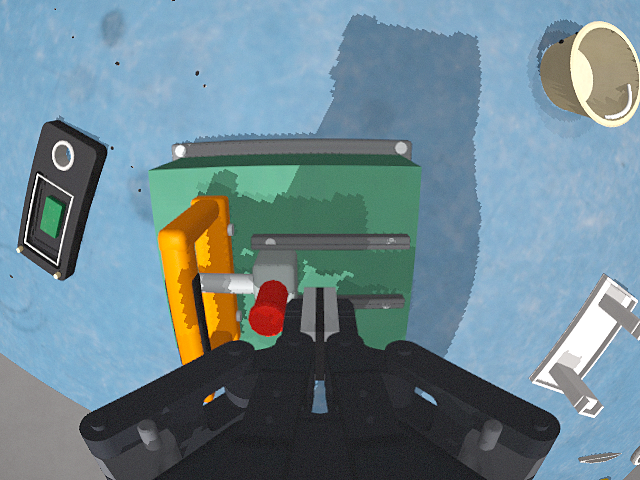

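Run:
```python
from h import *
M=json.load(open("pics/w12.json"));R=np.array(M["R"]);t=np.array(M["t"])
w=wray("w12",266.5,317,112);print((w-t)@R)
print(((np.array([522.7,233.2,112])-t)@R))
```

```text
[-21.60927962 -15.7406158    2.5586858 ]
[-54.61359653 -15.73550064   0.15821786]
```

Call:
{"name": "apply_moves", "arguments": {
  "motion": [
    [-0.1, 0, 0, 0, 0],
    [-0.1, 0, 0, 0, 0],
    [-0.1, 0, 0, 0, 0]
  ]
}}

```text
clock: 21.9
eef_pos: [546.5, 185.0, 96.3]
tool_rot: [-1.571, 0.0, -1.11]
force: [0.0, -1.1, -0.7]
width: 0.1
```

Call:
{"name": "apply_moves", "arguments": {
  "motion": [
    [-0.1, 0, 0, 0, 0],
    [-0.1, 0, 0, 0, 0],
    [-0.1, 0, 0, 0, 0]
  ]
}}

```text
clock: 22.28
eef_pos: [546.4, 185.3, 96.3]
tool_rot: [-1.571, -0.001, -1.11]
force: [1.3, -3.4, -1.1]
width: 0.2
```

Call:
{"name": "apply_moves", "arguments": {
  "motion": [
    [-0.1, 0, 0, 0, 0],
    [-0.1, 0, 0, 0, 0],
    [-0.1, 0, 0, 0, 0]
  ]
}}

```text
clock: 22.65
eef_pos: [546.3, 185.4, 96.3]
tool_rot: [-1.571, -0.002, -1.111]
force: [2.7, -5.1, -0.5]
width: -0.2
```

Call:
{"name": "apply_moves", "arguments": {
  "motion": [
    [-0.1, 0, 0, 0, 0],
    [-0.2, 0, 0, 0, 0],
    [-0.2, 0, 0, 0, 0],
    [-0.2, 0, 0, 0, 0]
  ]
}}

```text
clock: 23.15
eef_pos: [546.2, 185.6, 96.4]
tool_rot: [-1.57, -0.004, -1.112]
force: [4.3, -7.8, -0.8]
width: 0.1
```

Call:
{"name": "apply_moves", "arguments": {
  "motion": [
    [0.3, 0, 0, 0, 0],
    [0.8, 0, 0, 0, 0],
    [2, 0, 0, 0, 0],
    [3, 0, 0, 0, 0],
    [4, -1, 0, 0, 0],
    [5, -4, 0, 0, 0],
    [5.5, -8, 0, 0, 0],
    [5.5, -10, 0, 0, 0],
    [5.5, -10, 0, 0, 0],
    [5.5, -10, 0, 0, 0]
  ]
}}

```text
clock: 24.4
eef_pos: [568.7, 139.1, 195.7]
tool_rot: [-1.572, 0.0, -1.11]
force: [0.5, -0.5, 0.1]
width: 0.2
```

Run:
```python
from h import *
from cell import ctrl
shoot(ctrl,"w13")
import cv2
for n,(a,b,c,e) in dict(scene=(190,340,220,370),top=(170,310,190,340)).items():
    i=ctrl.get_image(n)["image"][:,:,::-1];cv2.imwrite(f"pics/{n}13.png",cv2.resize(i[a:b,c:e],None,fx=4,fy=4,interpolation=cv2.INTER_CUBIC))
```

```text
clock 24.4 [568.73 139.05 195.75] [-1.5719e+00  3.0000e-04 -1.1100e+00] [ 0.5 -0.5  0.1] 0.22755165686594545
```

View pics/w13.png

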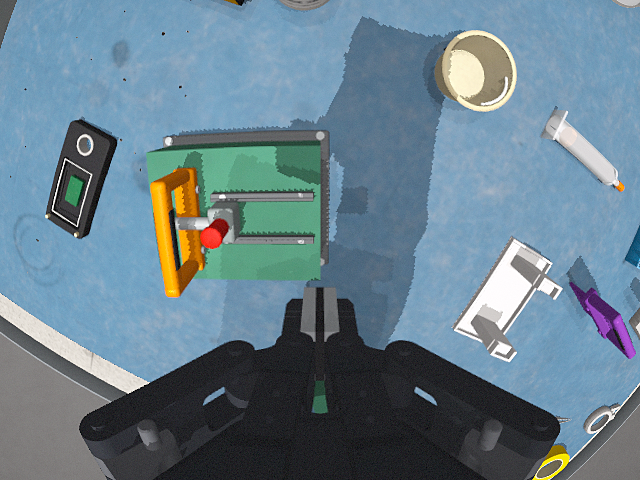

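View pics/scene13.png

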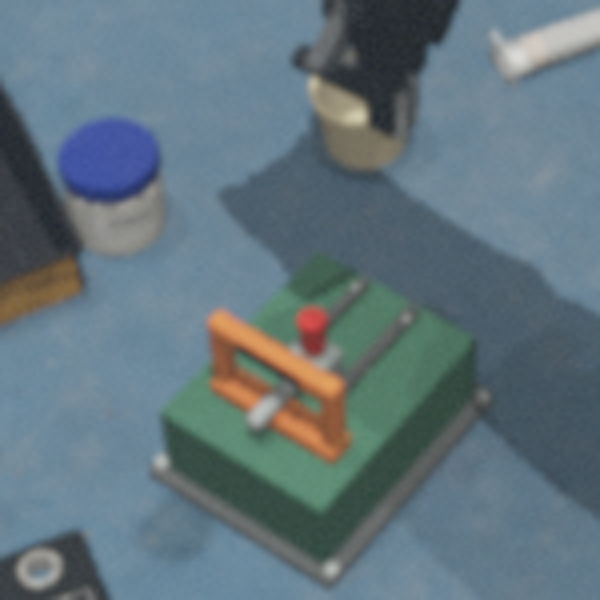

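Run:
```python
from h import *
M=json.load(open("pics/w13.json"));R=np.array(M["R"]);t=np.array(M["t"])
a=(wray("w13",211,236,112)-t)@R
e=[(wray("w13",*q,60)-t)@R for q in[(148,153),(327,143),(321,279)]]
print(a.round(1),[v.round(1) for v in e],"knob to +y edge",(a-e[0])[0]," expect 67 closed")
from cell import ctrl
print(ctrl.finish_job(),ctrl.read_state()["clock"])
```

```text
[-72.4  83.8   2.5] [array([-138.1,  135.7,   54.8]), array([  5.3, 135.7,  57.8]), array([  0.9, 135.8, -53.3])] knob to +y edge 65.68816814989465  expect 67 closed
the job is handed in; nothing more can be done
the job is handed in; nothing more can be done
```

The orange scraper is fully home in the slot of the larger green block, and the red-knobbed bolt is pushed all the way across through its handle loop. I handed the job in with the arm lifted clear, about 24.5 s into the 53 s allowed. No verdict is reported.

- **Seating:** I held the scraper all the way down. It met no contact force until the tool reached 93.4 mm, against 93.3 mm expected when home. A further 1 mm of push gave 16 N and no movement.
- **Bolt:** I pushed the knob with the closed fingers until it stopped; extra travel only raised the force, to about 9 N.
- **Final pictures:** The rod passes through the loop and sticks out on the far side. The knob measures about 66 mm from the block's edge, against 67 mm expected, which agrees within the camera's accuracy. The mixing cup, jar, barrel and housing look to be where they started.
- **Disagreements:** The scene and top cameras differed by about 2.5 mm, and the arm settled up to 3 mm off its commanded position. I used the wrist camera and the measured tool pose for the fit instead.

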